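Run the press-down spice grinder

TASK

Pick up the steel grinder cup with the orange lid from the chopping board and, keeping it upright and centred, press it down on the grinder's orange sprung pad until the pad is fully depressed; keep it fully down for two to three seconds without the fingers touching the grinder. Then lift the cup off so that the pad springs back, and set it down upright (not dropped) in the middle of the round cork coaster, leaving the ramekin, spatula and turner where they lie.

Things in the scene. Friction and masses are not known exactly. Their poses are not given: they have to be found in the camera images.
- cup: sealed upright grinder cup, loose, about 0.22 kg: steel cylinder 56 mm in diameter and 72 mm high, topped by an orange lid 50 mm in diameter and 16 mm high (88 mm in all); flat solid underside. Origin at the centre of the underside, z up. Stands on the chopping board
- grinder: fixed round grinder base, white with a black rubber foot, 124 mm in diameter, its flat rim 43 mm above the counter; the orange pad stands out of its middle. Origin at the centre of the underside, on the counter
- pad_top (a point): centre of the flat top of the orange sprung pad (disc 76 mm in diameter); 15 mm above the grinder's rim (58 mm above the counter) when free, 3 mm above the rim when fully depressed. Moves with the pad
- pad (a joint): travel of the sprung pad in m: 0 free (up), 0.012 fully depressed. It takes about 6 N to start moving and 13 N to be fully down; the cup's weight alone does not depress it; it springs back when released
- coaster: round cork coaster fixed on the counter, 100 mm in diameter, 6 mm thick. Origin at the centre of its underside, z up
- board: wooden chopping board fixed on the counter, 260 mm (its x) by 360 mm (its y), 20 mm thick; a closed steel spice tin, 100 mm high with its knob, stands on the counter beyond its far edge and plays no part. Origin at the centre of its underside
- ramekin: bystander: white ceramic ramekin on the board, 76 mm in diameter at the rim, 38 mm high. Origin at the centre of its underside
- spatula: bystander: teal silicone spatula lying on the board, 262 mm long, at most 46 mm wide and 12 mm high; head towards its +x. Origin on its underside near mid-length
- turner: bystander: steel dosa turner lying on the board, 290 mm long, blade 62 mm wide towards its +x, at most 10 mm high. Origin on its underside near mid-length

How it is judged:
On the way:
1. the upright cup, centred on the pad within 12 mm, presses the pad fully down (at least 10.5 of 12 mm) and keeps it there for 1.5 s (value of joint pad above 0.0105 m and contact force between cup and grinder above 3 N and angle between cup's own z axis and vertical below 0.12 rad and horizontal distance between cup and pad_top below 0.012 m), for 1.5 s.
At the end, for the whole second after the job is handed in: The cup stands upright (within 0.1 rad) and at rest on the coaster, its centre within 20 mm of the coaster's; the pad has sprung back to within 2 mm of its top; the ramekin, spatula and turner are each within 30 mm of where they began (horizontal distance between cup and coaster below 0.02 m and z of cup in the frame of coaster between 0.003 and 0.009 m and angle between cup's own z axis and vertical below 0.1 rad and linear speed of cup below 0.02 m/s and value of joint pad below 0.002 m); the robot touches nothing.
It fails at once if the fingers push on the grinder (over 2 N) (contact force between the fingers and grinder above 2 N).
It fails at once if the cup is tipped by more than 0.5 rad (angle between cup's own z axis and vertical above 0.5 rad).
It fails at once if the cup is dropped or thrown (touching nothing and faster than 0.5 m/s, a fall of about 13 mm) (contact force between cup and anything else below 0.05 N and linear speed of cup above 0.5 m/s).
It fails at once if the ramekin, spatula or turner is shifted by more than 30 mm (distance of any of ramekin, spatula, turner from where it was at the start of the episode above 0.03 m).
It also fails if it takes over 51 s, if anything falls off the work surface, if the arm or the gripper's body presses on something with over 40 N, if the wrist force passes 120 N, or if a joint passes its speed limit or range.

ROBOT

A 6-joint arm with a two-finger parallel gripper is mounted at the origin on the work surface. World frame = base frame: x ahead of the robot, y to its left, z up, the work surface at z = 0. Lengths are in m, angles in rad, forces in N, time in s.
With the tool pointing down it reaches from about 0.325 to 0.775 m from the base axis. Payload 5.5 kg.
Tool frame: the origin (TCP) lies between the finger pads; the fingertips stand 8 mm ahead of it and the grasp point (between the pads) lies 11 mm behind it (tcp_to_tips is the distance from the TCP to the fingertips, in m); z points along the fingers, y is the line along which they close (so a half turn about z gives the same grasp; the last joint's range is limited). The gripper opens to 88 mm and grips with 3 to 60 N. Pads are 20 mm wide; open, the fingers measure 115 mm over their backs; the gripper's body (75 mm by 178 mm) begins 61 mm behind the grasp point.
Start: joints at [-0.057, 0.091, 1.231, -0, 1.82, -0.057], TCP at [0.6, -0, 0.231] pointing down, gripper open.
Joint ranges: [-2.87, 2.87], [-0.86, 2.18], [0.17, 2.46], [-1.51, 4.65], [0.06, 2.69], [-2.65, 2.65]. Speed limits (rad/s): [2.57, 2.57, 3.01, 3.14, 3.14, 3.14].

INTERFACE

Orientations are given as a unit quaternion [w, x, y, z].
In Python, from bench import * gives the robot as it stands. Calls block until the motion is done:
- move_to(position, orientation): joint-space move of the TCP to a pose.
- move_l(position, speed=0.15, orientation=None): straight line of the TCP; orientation=None keeps the orientation; speed is the mean speed in m/s.
- movej(angles): joint-space move.
- gripper_open() and close(): open the fingers fully, or close them until they stop; the grip force is fixed at half the most.
- hold(seconds).
- inverse_kinematics(position, orientation): joint angles nearest the present ones, or None.
- state(): the state.
- get_image(name): name is "scene" or "side" or "wrist"; returns a dict with "frame" (480x640x3 uint8, blue, green, red), "depth" (480x640 float32, m along the optical axis (not along the pixel's ray), 0 where there is no reading), "camera_matrix" (3x3 intrinsics, pixels), "view" (4x4, takes a point from world to camera coordinates). Camera axes: x right, y up, looking along -z (the intrinsics and any distortion apply to the point x, -y, -z); pixel columns grow to the right and rows downward; lengths in m; the calibration is good to about 2 mm. A picture is of the moment at which its call begins.
A pose or a line that the arm cannot do raises IKError and nothing moves.
- job_done(): hands the job in; it is judged then, once.
The state is a dict: "time": time; "joint_pos": joint angles; "dq": joint speeds; "joint_torque": joint torques, N m; "ee_pos": TCP position; "ee_rot": TCP orientation; "ft_force": force on the tool from outside, world axes, zero at the start; "moment": the same for the moment, N m; "finger_gap": finger opening in m; "finger_force": force on a finger pad.
Only numpy, scipy, OpenCV 4.12 (cv2) and the standard library are available. Lean on these libraries where they do the work, as an engineer would, in place of code of your own. Each camera call takes 0.05 s, during which the arm holds its last target. There are 200 camera calls.

## Working session

There is one attempt and no reset: what is moved stays moved. The work goes in short steps, each a Python script; the robot and the scene stay as the last script left them, time stands still between calls to the robot, and variables do not carry over. Pictures are saved under pics/ and viewed, at most 10 in all, crops included, and the job is handed in when it is done.

```bash
ls; mkdir -p pics
cat > h.py <<'E'
from bench import *
import numpy as np, cv2
def shot(n,f=None):
    im=get_image(n)
    if f: cv2.imwrite('pics/'+f,im['frame'])
    return im
def cloud(im):
    d=im['depth'];K=im['camera_matrix'];v,u=np.mgrid[:480,:640]
    x=(u-K[0,2])/K[0,0]*d;y=(v-K[1,2])/K[1,1]*d
    c=np.stack([x,-y,-d,np.ones_like(d)],-1)
    return (c@np.linalg.inv(im['view']).T)[...,:3]
E
python3 - <<'E'
from h import *
for n in('scene','side'):
    im=shot(n,n+'0.png'); V=np.linalg.inv(im['view']);print(n,V[:3,3],im['camera_matrix'][0],{k:v for k,v in im.items() if k not in('frame','depth','camera_matrix','view')})
    np.savez('pics/'+n+'.npz',**{k:im[k] for k in('frame','depth','camera_matrix','view')})
print(state())
E
```

```text
pics
scene [1.34319756 0.36659158 0.70082438] [578.45789886   0.         327.55811281] {}
side [ 0.10478151 -0.55066459  0.72694044] [541.16712054   0.         325.54943004] {}
{'time': 0.1, 'joint_pos': array([-5.66867593e-02,  9.18068854e-02,  1.23173431e+00,  6.40728165e-06,
        1.81977890e+00, -5.66668180e-02]), 'dq': array([ 0.00051146, -0.00096862, -0.00098595, -0.00065489, -0.0006205 ,
       -0.00106132]), 'joint_torque': array([ 2.46603209e-03, -4.47854412e+01, -4.07573140e+01,  6.99365954e-02,
        2.83264846e-02, -6.35370566e-05]), 'ee_pos': array([5.99764635e-01, 2.16464798e-05, 2.29623560e-01]), 'ee_rot': array([-6.46424718e-04,  7.07113011e-01,  7.07100023e-01, -5.72847259e-04]), 'ft_force': array([-0.50865644, -0.54076829, -0.94284217]), 'moment': array([-0.01085157,  0.02436313, -0.01334415]), 'finger_force': 0.0, 'finger_gap': 0.088218065208731}
```

View pics/scene0.png

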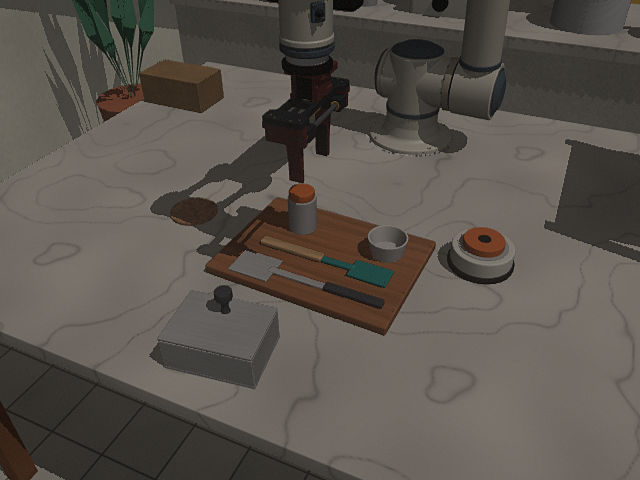

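View pics/side0.png

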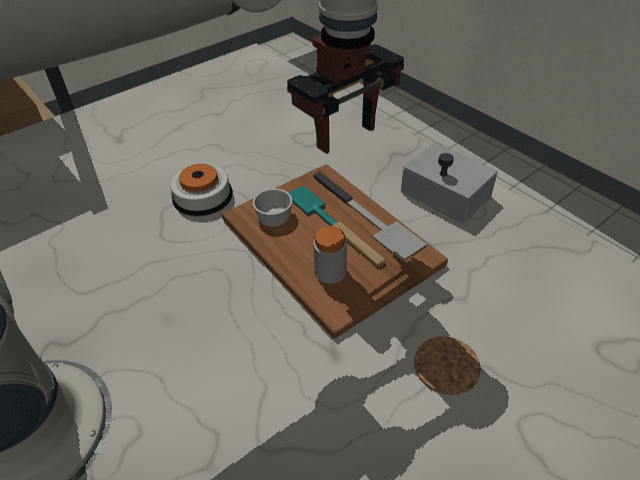

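The scene view shows the cup at about (302,210), the coaster at (194,211) and the pad at (484,241). In the side view the lid is at (329,238), the pad at (198,177) and the coaster at (447,365). I'll locate each one by colour mask and a ray cast onto its known plane.

```bash
cat >> h.py <<'E'
def ray(im,px,z):
    K=im['camera_matrix'];V=np.linalg.inv(im['view'])
    p=np.atleast_2d(np.asarray(px,float))
    d=np.c_[(p[:,0]-K[0,2])/K[0,0],-(p[:,1]-K[1,2])/K[1,1],-np.ones(len(p))]@V[:3,:3].T
    o=V[:3,3]; return o+d*((z-o[2])/d[:,2])[:,None]
def circ(P):
    c,r=cv2.minEnclosingCircle(P[:,:2].astype(np.float32)); return np.round(c,4),round(r,4)
def box(sh,x0,y0,x1,y1):
    m=np.zeros(sh[:2],bool);m[y0:y1,x0:x1]=1;return m
E
python3 - <<'E'
from h import *
B={'scene':dict(lid=(280,175,325,210),pad=(455,220,515,262),coaster=(160,190,230,230)),
'side':dict(lid=(305,220,355,256),pad=(170,155,230,196),coaster=(405,330,490,400))}
for n in B:
    im=dict(np.load('pics/'+n+'.npz'));h=cv2.cvtColor(im['frame'],cv2.COLOR_BGR2HSV);C=cloud(im)
    for k,b in B[n].items():
        m=box(h.shape,*b)&(h[...,0]<18)&(h[...,1]>(90 if k=='coaster' else 170))
        if k!='coaster': m&=h[...,2]>90
        z0={'lid':.108,'pad':.058,'coaster':.006}[k]
        P=C[m&(im['depth']>0)]
        t=P[abs(P[:,2]-z0)<.005]
        v,u=np.nonzero(m&(abs(C[...,2]-z0)<.005))
        R=ray(im,np.c_[u,v],z0) if len(u) else P
        print(n,k,m.sum(),len(t),'zpct',np.percentile(P[:,2],[2,50,98]).round(4),'ray',circ(R),'med',t[:,:2].mean(0).round(4))
    # obstacles by depth: things above the board in reach
im=dict(np.load('pics/scene.npz'));C=cloud(im)
for k,b in dict(ram=(365,222,412,265),spat=(320,255,396,290),tool=(355,230,415,265)).items():
    P=C[box(C.shape,*b)];P=P[(P[:,2]>.05)&(P[:,2]<.075)] if k!='spat' else P
    print(k,P.mean(0).round(3),circ(P))
E
```

```text
scene lid 259 234 zpct [0.0981 0.1055 0.1079] ray (array([ 0.5158, -0.0585]), 0.0249) med [ 0.5126 -0.0604]
scene pad 655 627 zpct [0.0488 0.0562 0.0587] ray (array([0.4623, 0.2821]), 0.0375) med [0.4594 0.2828]
scene coaster 921 853 zpct [-0.0002  0.0035  0.0061] ray (array([ 0.5385, -0.3093]), 0.0519) med [ 0.5347 -0.3098]
side lid 398 395 zpct [0.106  0.1087 0.1108] ray (array([ 0.5074, -0.067 ]), 0.0242) med [ 0.508  -0.0665]
side pad 537 537 zpct [0.0562 0.0587 0.0614] ray (array([0.4538, 0.278 ]), 0.0373) med [0.4536 0.2773]
side coaster 2952 2939 zpct [0.004  0.0066 0.0091] ray (array([ 0.5287, -0.3168]), 0.0505) med [ 0.5275 -0.3184]
ram [0.521 0.118 0.054] (array([0.5229, 0.117 ]), 0.04)
spat [0.602 0.091 0.024] (array([0.9442, 0.221 ]), 0.4248)
tool [0.534 0.124 0.054] (array([0.523 , 0.1192]), 0.0386)
```

The two views agree in shape: the radii are 24–25, 37 and 51 mm, as they should be, and the heights fit. They differ by about 8 mm in position, so I'll start from the mean and check with the wrist camera from above the cup.

Run:
```python
from h import *
q=[0,.70710678,.70710678,0]
move_to([.5116,-.063,.25],q)
im=shot('wrist','w1.png'); np.savez('pics/w1.npz',**{k:im[k] for k in('frame','depth','camera_matrix','view')})
h=cv2.cvtColor(im['frame'],cv2.COLOR_BGR2HSV);C=cloud(im)
print(np.linalg.inv(im['view'])[:3].round(3),state()['ee_pos'],state()['time'])
m=(h[...,0]<18)&(h[...,1]>170)&(h[...,2]>60)&(abs(C[...,2]-.108)<.008)
v,u=np.nonzero(m)
if len(u): print(len(u),C[m].mean(0),circ(ray(im,np.c_[u,v],.108)),u.mean(),v.mean())
```

```text
[[ 1.     0.002 -0.     0.512]
 [-0.002  0.964  0.267  0.008]
 [ 0.001 -0.267  0.964  0.404]] [ 0.5117578  -0.06287545  0.24972763] 0.6667
2071 [ 0.50850851 -0.06510993  0.10718512] (array([ 0.5085, -0.0651]), 0.0247) 317.317720907774 229.09705456301305
```

View pics/w1.png

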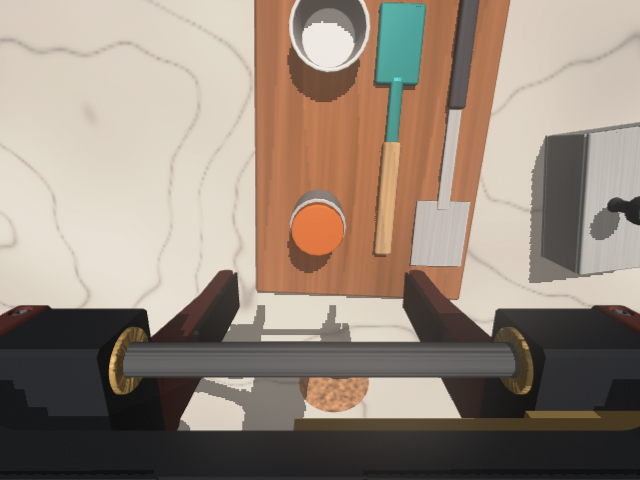

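The wrist view has the lid centred at about (317,229), at (0.5085, −0.0651) with radius 24.7 mm. That agrees with the side camera to 2 mm, so I'll trust the side camera for the rest. Next I'll grasp, lift, and look at the pad with the wrist camera.

Run:
```python
from h import *
q=[0,.70710678,.70710678,0]
x,y=.5083,-.0656
move_l([x,y,.20],.15,q); move_l([x,y,.056],.12)
print(state()['ee_pos'],state()['ft_force'])
close(); hold(.2); s=state();print('gap',s['finger_gap'],s['finger_force'],s['ee_pos'])
move_l([x,y,.20],.1); s=state();print('gap',s['finger_gap'],s['ft_force'])
move_l([.4545,.17,.20],.2); hold(.2)
im=shot('wrist','w2.png');h=cv2.cvtColor(im['frame'],cv2.COLOR_BGR2HSV);C=cloud(im)
o=(h[...,0]<18)&(h[...,1]>170)&(h[...,2]>60)
m=o&(abs(C[...,2]-.058)<.006)
v,u=np.nonzero(m)
if len(u): print('pad',len(u),C[m].mean(0),circ(ray(im,np.c_[u,v],.058)))
zl=state()['ee_pos'][2]-.056+.108
m=o&(abs(C[...,2]-zl)<.008);v,u=np.nonzero(m)
if len(u): print('lid',len(u),C[m].mean(0),zl,circ(ray(im,np.c_[u,v],zl)),state()['ee_pos'])
print(state()['time'])
shot('side','s2.png')
```

```text
[ 0.50890636 -0.0657325   0.0570344 ] [ 0.16183209  0.01293311 -0.0874386 ]
gap 0.05579897916279777 30.000178813934326 [ 0.50834191 -0.06560505  0.05609732]
gap 0.05557626181458378 [-0.67771658  0.10648044 -2.31975822]
lid 7327 [0.45540962 0.17191944 0.25112985] 0.2520056647157717 (array([0.4552, 0.1704]), 0.0244) [0.45469705 0.16942241 0.20000566]
6.5
```

View pics/w2.png

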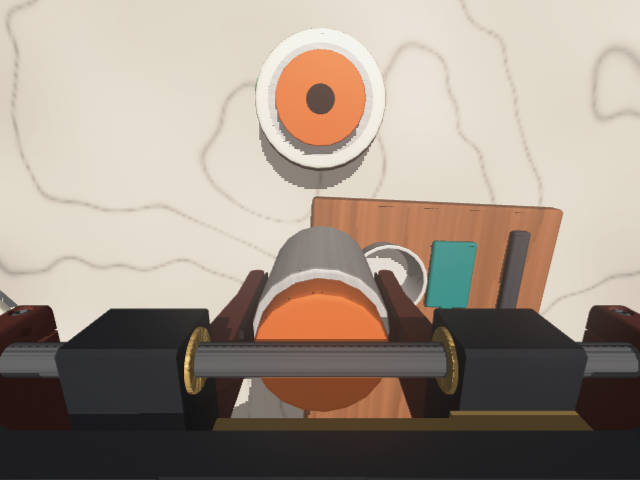

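View pics/s2.png

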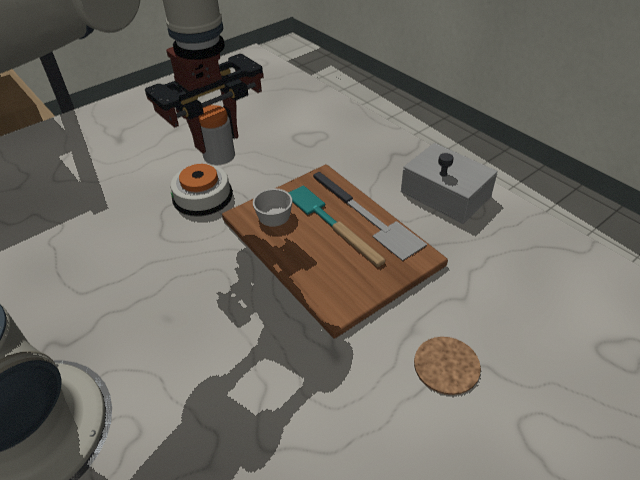

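The cup is held upright: the gap is 55.6 mm and the lid is centred on the TCP to about 1 mm. The pad is at about (320,98) in the wrist view, but its mask missed, so I'll measure it again without the tight depth limit.

Run:
```python
from h import *
im=shot('wrist');h=cv2.cvtColor(im['frame'],cv2.COLOR_BGR2HSV);C=cloud(im)
b=box(h.shape,265,35,375,160)
print(h[70,320],C[70,320],C[98,320],C[50:145:20,300])
m=b&(h[...,0]<18)&(h[...,1]>140)&(h[...,2]>200)
v,u=np.nonzero(m);print(len(u),circ(ray(im,np.c_[u,v],.058)),C[m].mean(0))
```

```text
[ 11 155 240] [0.45434408 0.30121125 0.05757832] [0.45430075 0.28018824 0.05670387] [[0.43753233 0.31945081 0.04317611]
 [0.43813086 0.30104476 0.05851284]
 [0.4377023  0.28649766 0.05580311]
 [0.43748527 0.27083012 0.05690712]
 [0.4372583  0.25480546 0.05795435]]
5951 (array([0.4544, 0.279 ]), 0.0371) [0.45443084 0.28025028 0.05851354]
```

The pad centre is (0.4544, 0.279) with radius 37 mm at z 0.058, which matches the side view. Next I'll press in steps, watching the wrist force.

Run:
```python
from h import *
x,y=.4542,.2788
move_l([x,y,.20],.15); move_l([x,y,.105],.12); hold(.1)
f0=state()['ft_force'][2]; print('f0',f0)
move_l([x,y,.094],.03)
z=.094
while z>.0745:
    z-=.002 if z>.085 else .001
    move_l([x,y,z],.03); s=state(); f=s['ft_force'][2]-f0
    print(round(z,4),s['ee_pos'].round(4),round(f,1))
    if f>24: break
hold(.3); s=state(); print(s['ee_pos'].round(4),s['ft_force'],s['moment'],s['time'],s['finger_gap'])
shot('side','s3.png')
```

```text
f0 -1.9478105661218124
0.092 [0.4543 0.2788 0.0926] 6.4
0.09 [0.4543 0.2789 0.0907] 8.1
0.088 [0.4544 0.2789 0.0889] 8.3
0.086 [0.4544 0.279  0.0871] 9.8
0.084 [0.4544 0.2789 0.0854] 11.0
0.083 [0.4544 0.2789 0.0845] 11.1
0.082 [0.4544 0.2789 0.0836] 11.8
0.081 [0.4544 0.279  0.0827] 12.5
0.08 [0.4544 0.279  0.082 ] 13.7
0.079 [0.4544 0.279  0.0821] 17.3
0.078 [0.4544 0.279  0.082 ] 22.5
0.077 [0.4545 0.2791 0.0819] 25.8
[0.4545 0.2791 0.0819] [-10.50685039  -5.57478957  24.99026147] [-0.9959276   2.11676048 -0.02669239] 12.3333 0.05564365952571766
```

```bash
python3 -c "
import cv2;i=cv2.imread('pics/s3.png')[90:240,120:300];cv2.imwrite('pics/s3c.png',cv2.resize(i,None,fx=4,fy=4))"
```

```text
(no output)
```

View pics/s3c.png

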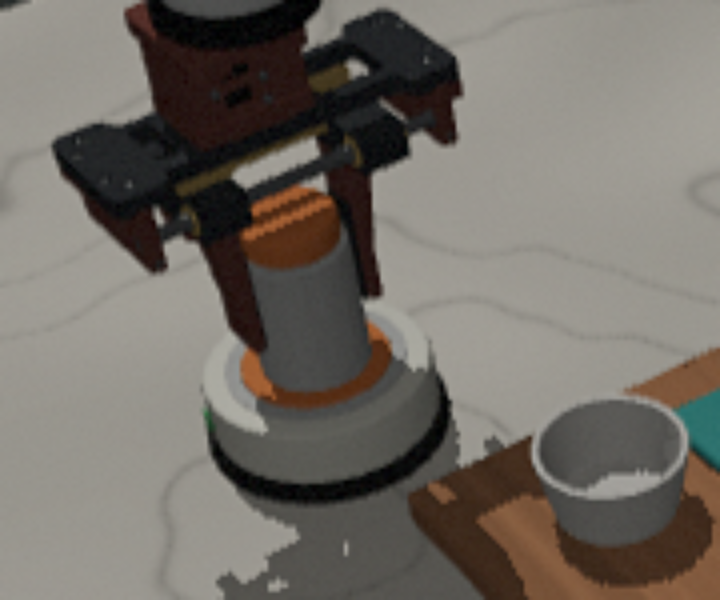

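The cropped view shows the cup upright and centred on a flush pad, with the fingers clear of the grinder. The motion stopped at TCP z 0.082 and the force rose past 20 N, so the pad is fully down. I'll hold, lift, then carry the cup to the coaster and set it down until contact.

```bash
python3 - <<'E'
from h import *
x,y=.4542,.2788
hold(2.0); print(state()['ft_force'][2],state()['ee_pos'],state()['time'])
move_l([x,y,.096],.04); move_l([x,y,.20],.12)
x,y=.530,-.3155
move_l([x,y,.20],.25); move_l([x,y,.06],.12); hold(.2)
f0=state()['ft_force'][2]; z=.045
move_l([x,y,z],.05)
while z>.038:
    s=state()
    if s['ft_force'][2]-f0>2.5: break
    z-=.001; move_l([x,y,z],.02); 
hold(.2); s=state();print(z,s['ee_pos'],s['ft_force'],f0,s['time'])
shot('side','s4.png')
E
python3 -c "
import cv2;i=cv2.imread('pics/s4.png')[240:420,350:550];cv2.imwrite('pics/s4c.png',cv2.resize(i,None,fx=3,fy=3))"
```

```text
24.727326380102706 [0.45449364 0.27908886 0.0819354 ] 14.3833
0.040999999999999995 [ 0.53011095 -0.31562026  0.04206188] [-2.51774255  0.62958624  5.32855911] -1.5729573758840483 21.7417
```

View pics/s4c.png

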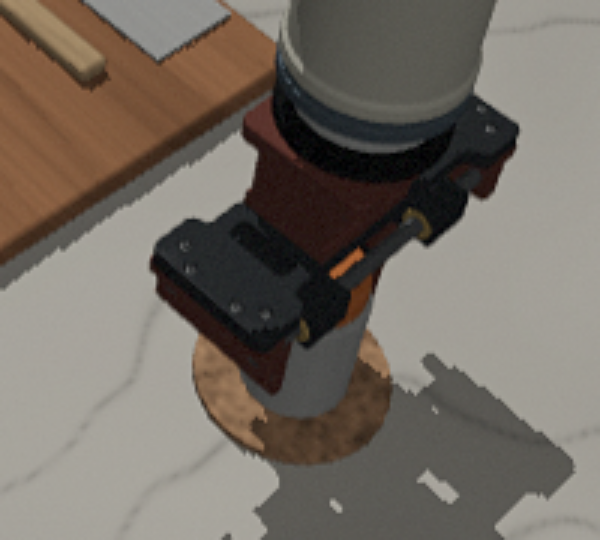

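The cup stands on the coaster and looks well centred. It made contact at TCP z 0.042, which puts the underside at 6 mm as it should be. I'll release, retreat straight up and check.

Run:
```python
from h import *
gripper_open(); hold(.2)
x,y=.530,-.3155
move_l([x,y,.20],.12); move_l([.53,-.42,.25],.15); hold(.3)
im=shot('wrist');h=cv2.cvtColor(im['frame'],cv2.COLOR_BGR2HSV);C=cloud(im)
o=(h[...,0]<20)&(h[...,1]>80)
for k,z,t in(('lid',.094,.006),('coaster',.006,.004)):
    m=o&(abs(C[...,2]-z)<t)&(np.hypot(C[...,0]-x,C[...,1]-y)<.08);v,u=np.nonzero(m);print(k,len(u),circ(ray(im,np.c_[u,v],z)),C[m].mean(0))
im=shot('side','s5.png');C=cloud(im);print('pad z',C[180:186,198].round(4)[:,2],state()['finger_gap'],state()['time'])
```

```text
lid 2596 (array([ 0.5301, -0.3166]), 0.0248) [ 0.53009309 -0.31616478  0.09313626]
coaster 3295 (array([ 0.5297, -0.316 ]), 0.0496) [ 0.52937184 -0.31947307  0.00528814]
pad z [0.0606 0.0584 0.0589 0.0582 0.0574 0.0586] 0.08761337652258629 25.475
```

View pics/s5.png

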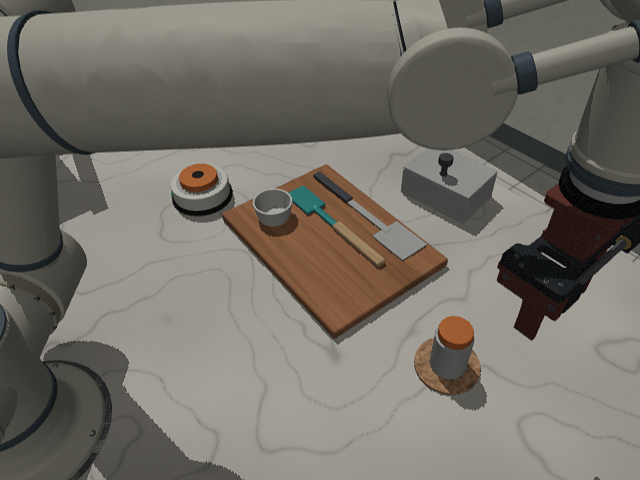

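The cup stands upright at about (452,350), within 1 mm of the coaster's centre. The pad at (198,177) is back at z 0.058, the ramekin, spatula and turner haven't moved, and the gripper is clear.

```bash
python3 -c "
from bench import *
print(job_done())"
```

```text
the job is handed in; nothing more can be done
None
```

The job is handed in, with no verdict returned: the cup held the pad fully down for over 2 s and now stands upright within about 1 mm of the coaster's centre, the pad has sprung back, and the ramekin, spatula and turner look unmoved in the last picture.

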